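# Present a check-valve disc to the inspection camera

### The arm

A 6-joint arm with a two-finger parallel gripper is mounted at the origin on the work surface. World frame = base frame: x ahead of the robot, y to its left, z up, the work surface at z = 0. Lengths are in m, angles in rad, forces in N, time in s.
With the tool pointing down it reaches from about 0.35 to 0.975 m from the base axis. Payload 4.9 kg.
Tool frame: the origin (TCP) lies midway between the tips of the shut fingers; the grasp point (between the pads) lies 19 mm behind it (ctrl.hold_point_z is the distance from the TCP to the grasp point, in m); z points along the fingers, y is the line along which they close (so a half turn about z gives the same grasp; the last joint's range is limited). The gripper opens to 85 mm and grips with 20 to 120 N. Pads are 22 mm wide; open, the fingers measure 114 mm over their backs; the gripper's body (76 mm by 85 mm) begins 54 mm behind the grasp point. The pads swing forward as they close: fully open they stand 13 mm farther back than shut.
Start: joints at [1.108, 0.053, 1.613, -0, 1.476, -0.119], TCP at [0.211, 0.588, 0.193] pointing down, gripper open.
Joint ranges: [-3.01, 3.01], [-1.01, 2.22], [0.06, 2.58], [-1.02, 4.17], [0.09, 2.62], [-3.14, 3.14]. Speed limits (rad/s): [2.57, 2.57, 3.14, 3.14, 3.14, 3.14].

### API

Orientations are given as a rotation vector (axis times angle).
In Python, from station import status, viewer, finish_job, ctrl gives the robot as it stands.
- The arm moves only by the shell command python3 -m jog 'ROWS' [FORCE]. ROWS is JSON, a list of rows, each a list of 7 numbers: the turn, a rotation vector about the tool's x, y, z each as a share of 5 degrees, from -1 to 1, then the shift along the tool's x, y, z each as a share of 30 mm, from -1 to 1, then the opening, from -1 (shut) to 1 (fully open). A call has 1 to 5 rows; each row shifts and turns the commanded pose from where the row before left it, along the tool's axes as they then stand; what a row does not reach is not made up. A row lasts 1/8 s, in which the tool goes at most 62.5 mm and 10.7 degrees, less where a joint would pass 70% of its speed; a pose out of reach is approached as far as the arm can. A call with a number of a shift or a turn outside -1 to 1 is refused whole. A call with a gripper value outside its range is refused whole. The fingers move at their own pace and stop on an object; FORCE is the grip in N (left out, the last holds). Time passes only in rows, so rows that do not move let the fingers close. It gives the time, the measured TCP pose, the force, the opening and the grip force at its end, in the units of the state.
- status.get_obs(): the state, without advancing time (a new reading comes with each control period).
- viewer.get_image(name): name is "scene" or "top" or "wrist"; returns a dict with "img" (400x640x3 uint8, red, green, blue), "fovy" (degrees; the focal length in pixels is half the picture's height over the tangent of half this angle, whatever the lens; pixels are square), "cx", "cy" (the principal point, pixels), "distortion" ([k1, k2, p1, p2, k3] as OpenCV has them; the pictures are not rectified), "rvec" (rotation vector, rad) and "tvec" (3), from world to camera coordinates, as OpenCV has them. Camera axes: x right, y down, z forward; pixel columns grow to the right and rows downward; lengths in m; the calibration is good to about 2 mm. A picture is of the moment at which its call begins. There is no depth.
- finish_job(): hands the job in; it is judged then, once.
The state is a dict: "t": time; "q": joint angles; "dq": joint speeds; "effort": joint torques, N m; "tool_pos": TCP position; "tool_rot": TCP orientation; "contact_force": force on the tool from outside, world axes, zero at the start; "wrist_torque": the same for the moment, N m; "opening": finger opening in m; "grip_force": force on a finger pad.
Only numpy, scipy, OpenCV 4.12 (cv2) and the standard library are available. Lean on these libraries where they do the work, as an engineer would, in place of code of your own. Each camera call takes 0.05 s, during which the arm holds its last target. There are 200 camera calls.

### The job

The lift check valve on the bench is open and its disc is still sitting inside, stem up. Take that disc by its stem, lift it out and hold it up to the inspection camera: the centre of its flat seating face 100 mm straight in front of the middle of the lens, the face turned to the lens and square to it. Finish while still holding the disc steady there; do not knock the camera, and leave the new disc, the cover, the scraper and the spanner where they are.

Things in the scene. Friction and masses are not known exactly. Their poses are not given: they have to be found in the camera images.
- valve: Grey cast valve body on wooden chocks, fixed to the bench: 200 long, 150 over its two round pipe flanges; the cover face on top, a bright ring 120 across, lies 150 above the bench. Origin on the bench under the centre of the round opening; x along the pipe, z up
- valve_mouth (a point): Centre of the valve's opening at the cover face. The opening is 64 across, vertical; the seat lies 65 below. Four studs, 12 thick, stand 28 above the cover face on a 95 circle, at 45, 135, 225 and 315 degrees from the valve's x axis: the free ways between them run along its x and y
- disc: The disc to inspect, plain steel, about 0.42 kg, loose on the seat in the valve, within 5 mm of the middle: round head 52 across, 12 thick, 28 collar up to 15, then a round stem 18 across; 110 overall, so the stem stands 45 above the cover face. Origin at the centre of the flat seating face (underside); z along the stem, away from the face. Turning about z does not matter
- stem_end (a point): Centre of the free end of the stem of the disc in the valve, 110 from the seating face
- camera_stand: Stand of the inspection camera, fixed to the bench: dark steel foot 120 x 100 x 12 with an aluminium yoke (94 wide over the clamp knobs, 112 high). Origin on the bench, about under the focus; the foot's centre lies 81 along the stand's x (away from the robot), the tilt axis is above it at height 95, along y
- camera_head: Camera in the yoke, looking obliquely up towards the robot, 49 to 66 degrees above level; a stiff clamp holds its tilt. Camera body 46 x 46 x 56, lens with ring light 64 across. Origin on the tilt axis, on the optical axis; z is the optical axis, pointing out of the lens. Front of the lens and ring light 50 along z, back 40 behind the origin
- focus (a point): Point on the camera's optical axis 100 in front of the lens (150 along z of camera_head), about 210 to 235 above the bench: where the centre of the seating face belongs
- new_disc: Replacement disc, same shape and size, standing stem up on the paper: leave it. Origin at the centre of its underside
- cover: Grey valve cover lying on the paper to the robot's left, 120 across, 58 high with its dome: leave it. Origin at the centre of its underside
- scraper: Scraper with wooden handle and 60 wide steel blade, 220 long, lying flat to the robot's right, outside the spanner: leave it. Origin under its middle
- spanner: Steel spanner, 200 long, lying flat to the robot's right: leave it. Origin under its middle

How it is judged:
By the outcome, as a careful person would: the job done as asked, in the order asked, and still so for the second after the job is handed in, while the arm keeps its last pose, push and grip.
It also fails if it takes over 35 s, if anything falls off the work surface, if the arm or the gripper's body presses on something with over 40 N, if the wrist force passes 120 N, or if a joint passes its speed limit or range.

## Working session

There is one attempt and no reset: what is moved stays moved. The work goes in short steps, Python scripts to look and compute and a shell command to move; the robot and the scene stay as the last step left them, time stands still between calls to the robot, and variables do not carry over. Pictures are saved under pics/ and viewed, at most 10 in all, crops included, and the job is handed in when it is done.

```bash
ls; mkdir -p pics
cat > h.py <<'E'
import numpy as np, cv2
from station import status, viewer, ctrl
def shot(n,f=None):
    d=viewer.get_image(n)
    if f: cv2.imwrite(f'pics/{f}.png',cv2.cvtColor(d['img'],cv2.COLOR_RGB2BGR))
    F=200/np.tan(np.radians(d['fovy'])/2)
    d['K']=np.array([[F,0,d['cx']],[0,F,d['cy']],[0,0,1.]]);d['R']=cv2.Rodrigues(np.array(d['rvec'],float))[0]
    d['D']=np.array(d['distortion'],float);d['t']=np.array(d['tvec'],float);d['C']=-d['R'].T@d['t'];return d
def ray(d,p):
    u=cv2.undistortPoints(np.array([[p]],float),d['K'],d['D'])[0,0]
    v=d['R'].T@np.array([u[0],u[1],1]);return d['C'],v/np.linalg.norm(v)
def plane(d,p,z):
    c,v=ray(d,p);return c+v*(z-c[2])/v[2]
def tri(*dp):
    A=0;b=0;L=[ray(*x) for x in dp]
    for c,v in L:
        P=np.eye(3)-np.outer(v,v);A=A+P;b=b+P@c
    x=np.linalg.solve(A,b);return x,[np.linalg.norm((np.eye(3)-np.outer(v,v))@(x-c)) for c,v in L]
def proj(d,X): return cv2.projectPoints(np.array(X,float).reshape(-1,3),np.array(d['rvec'],float),d['t'],d['K'],d['D'])[0][:,0]
E
python3 - <<'E'
from h import *
for n in ['scene','top','wrist']:
    d=shot(n,n+'0');print(n,d['C'],d['R'][2],d['fovy'])
o=status.get_obs();print(o);print(ctrl.hold_point_z)
import pickle
E
```

```text
pics
scene [ 1.25499463 -1.25447768  1.10594988] [-0.39288036  0.7250394  -0.56565263] 42.68880853873674
top [ 0.42351016 -0.0192552   1.29182726] [ 1.74228089e-01 -1.63339606e-04 -9.84705309e-01] 56.129971563749145
wrist [0.13256026 0.61651128 0.37265232] [ 0.30318889 -0.11161548 -0.94637122] 59.547866504358346
{'t': 0.15, 'q': array([ 1.10796997e+00,  5.32213425e-02,  1.61396348e+00, -1.18962131e-07,
        1.47596688e+00, -1.18986836e-01]), 'dq': array([ 0.00022158, -0.00280926, -0.00432531, -0.00055232,  0.00215002,
        0.00030993]), 'effort': array([ 3.59756086e-04, -3.94242597e+01, -3.70721126e+01, -1.27669127e-04,
        4.62273223e-03,  1.46542106e-05]), 'tool_pos': array([0.21044389, 0.58794251, 0.1920445 ]), 'tool_rot': array([-5.37368565e-01, -3.09483847e+00,  2.34578423e-03]), 'contact_force': array([-0.40719026, -0.39101733,  0.03176144]), 'wrist_torque': array([-0.01632254, -0.03506795,  0.03121026]), 'grip_force': 0.0, 'opening': 0.08547236605747323}
0.0187
```

View pics/top0.png

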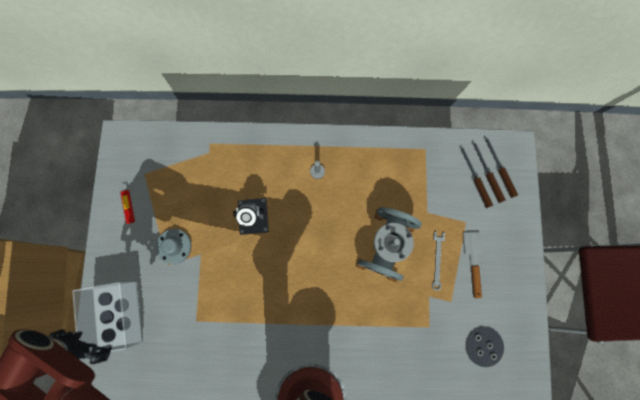

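View pics/scene0.png

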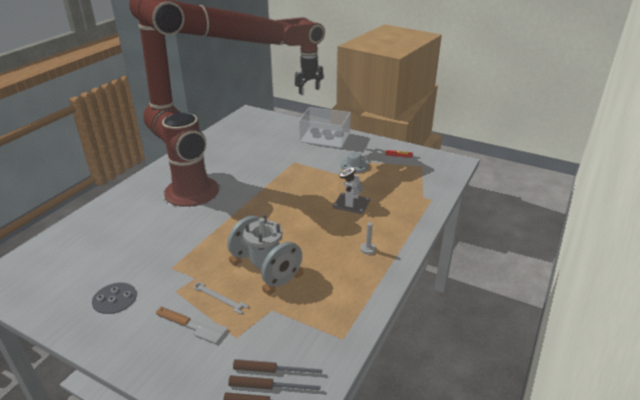

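The top view shows the valve at (394,242) with its pipe axis from (398,217) to (380,270), the camera stand at (250,215) with the lens ring at (246,217), and the new disc at (317,172). In the scene view the valve is at (263,245) and the camera head at (349,175).

Run:
```python
import cv2,numpy as np
t=cv2.imread('pics/top0.png');s=cv2.imread('pics/scene0.png')
c=lambda i,x,y:cv2.resize(i[y:y+60,x:x+80],None,fx=5,fy=5,interpolation=cv2.INTER_CUBIC)
cv2.imwrite('pics/z0.png',np.vstack([np.hstack([c(t,355,212),c(t,212,185)]),np.hstack([c(s,223,210),c(s,312,158)])]))
```

```text
(no output)
```

View pics/z0.png

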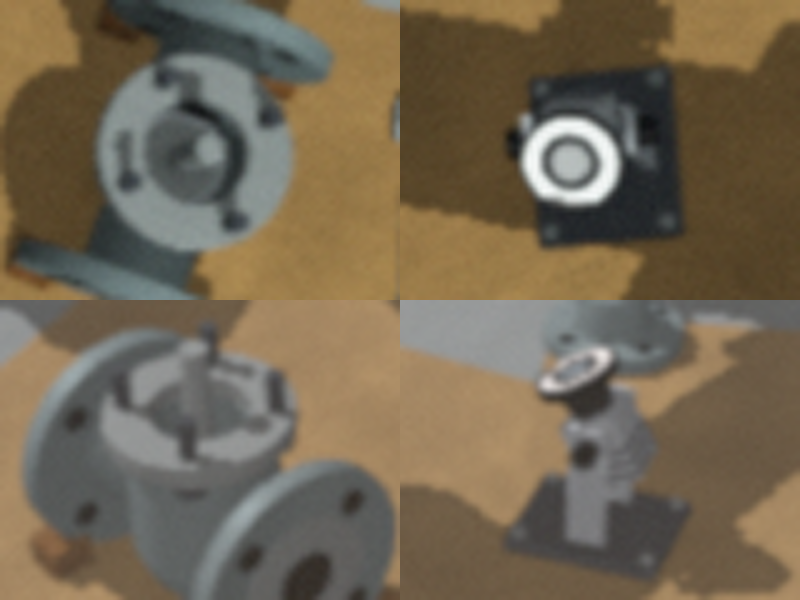

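The crops show the stem end at crop (210,150) top and (197,48) scene. The ring light centre is at (170,160) top and (176,75) scene, and the four foot corners are clear in the top view.

Run:
```python
from h import *
t=shot('top');s=shot('scene')
u=lambda x,y,X,Y:(X+(x+.5)/5-.5,Y+(y+.5)/5-.5)
print('stem',tri((t,u(210,150,355,212)),(s,u(197,48,223,210))), plane(t,u(210,150,355,212),.195))
print('mouth',plane(t,u(195,152,355,212),.15))
for p in [(163,75),(270,112),(128,180),(236,218)]: print('stud',plane(t,u(*p,355,212),.176))
print('lens',tri((t,u(170,160,212,185)),(s,u(176,75,312,158))))
for p in [(132,78),(265,65),(282,235),(143,246)]: print('foot',plane(t,u(*p,212,185),.012))
for p in [(105,540),(158,477),(292,508),(255,580)]: print('footS',plane(s,u(p[0],p[1]-300,312,158),.012))
```

```text
stem (array([ 0.51046263, -0.24144634,  0.19430093]), [np.float64(0.003080814229395752), np.float64(0.0030808142293956985)]) [ 0.50787212 -0.24305918  0.195     ]
mouth [ 0.50989683 -0.2430556   0.15      ]
stud [ 0.55351227 -0.21900903  0.176     ]
stud [ 0.53287806 -0.28315746  0.176     ]
stud [ 0.49037758 -0.19795929  0.176     ]
stud [ 0.46948341 -0.26212278  0.176     ]
lens (array([0.57873483, 0.21522267, 0.13482205]), [np.float64(0.0008353563337625641), np.float64(0.0008353563337625574)])
foot [0.65111306 0.26954519 0.012     ]
foot [0.66273355 0.17745957 0.012     ]
foot [0.54478567 0.1597257  0.012     ]
foot [0.53462908 0.25457729 0.012     ]
footS [0.55088454 0.16030012 0.012     ]
footS [0.54818847 0.25650778 0.012     ]
footS [0.65750856 0.26591588 0.012     ]
footS [0.67142947 0.16617598 0.012     ]
```

```bash
R=[-0.98]; 
python3 -m jog '[[0,0,0,-0.9,-0.5,-0.5,1],[0,0,0,-1,-0.5,-0.4,1],[0,0,0,-1,-0.5,-0.4,1],[0,0,0,-1,-0.5,-0.3,1],[0,0,0,-1,-0.5,-0.3,1]]'
python3 -m jog '[[0,0,0,-1,-0.5,-0.3,1],[0,0,0,-1,-0.5,-0.3,1],[0,0,0,-1,-0.5,-0.3,1],[0,0,0,-1,-0.5,-0.3,1],[0,0,0,0,0,0,1]]'
cat >> h.py <<'E'
def ring(n,f):
    import pickle
    d=shot('wrist',f);pickle.dump(d,open(f+'.pkl','wb'));return d
E
python3 -c "
from h import *
d=ring('w','w1');print(d['C'],status.get_obs()['q'],proj(d,[.579,.215,.135]))"
```

```text
t: 0.88
tool_pos: [0.3244, 0.4674, 0.2503]
tool_rot: [0.537, 3.095, 0.0]
contact_force: [-0.3, -0.5, 0.9]
opening: 0.0855
grip_force: 0.0
t: 1.5
tool_pos: [0.418, 0.3702, 0.2868]
tool_rot: [0.542, 3.093, 0.001]
contact_force: [0.0, -0.1, -0.2]
opening: 0.0855
grip_force: 0.0
[0.3398622  0.39872227 0.46752573] [ 5.93469275e-01 -1.45539737e-01  1.65134177e+00  4.46283260e-04
  1.63541532e+00 -6.31759579e-01] [[239.56503555 340.15318775]]
```

View pics/w1.png

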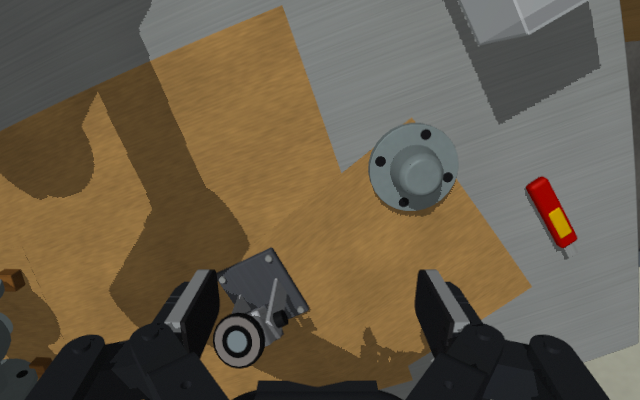

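The wrist view shows the ring light whole at (239,341), on a foot seen up to (270,250), with the cover at (415,168). The lens is where I predicted it. I'll take two more views from other sides on the way to the valve.

```bash
python3 -m jog '[[0,0,0,-0.95,-0.41,0,1],[0,0,0,-0.95,-0.41,0,1],[0,0,0,-0.95,-0.41,0,1],[0,0,0,-0.95,-0.41,0,1]]' >/dev/null
python3 -m jog '[[0,0,0,-0.95,-0.41,0,1],[0,0,0,-0.95,-0.41,0,1],[0,0,0,-0.95,-0.41,0,1],[0,0,0,-0.95,-0.41,0,1],[0,0,0,0,0,0,1]]'
python3 -c "
from h import *
d=ring('w','w2');print(d['C'],proj(d,[.579,.215,.135]))"
python3 -m jog '[[0,0,0,-0.2,-0.9,0,1],[0,0,0,-0.2,-0.9,0,1],[0,0,0,-0.2,-0.9,0,1],[0,0,0,-0.2,-0.9,0,1]]' >/dev/null
python3 -m jog '[[0,0,0,-0.2,-0.9,0,1],[0,0,0,-0.2,-0.9,0,1],[0,0,0,0,0,0,1]]'
python3 - <<'E'
from h import *
d=ring('w','w3');print(d['C'],proj(d,[.579,.215,.135]),proj(d,[.51,-.243,.195]))
a=cv2.imread('pics/w2.png');b=cv2.imread('pics/w3.png')
cv2.imwrite('pics/c23.png',cv2.resize(np.vstack([a,b]),(480,600),interpolation=cv2.INTER_AREA))
E
```

```text
t: 2.68
tool_pos: [0.5983, 0.2016, 0.2848]
tool_rot: [-0.539, -3.093, 0.001]
contact_force: [0.2, 0.6, -1.0]
opening: 0.0852
grip_force: 0.0
[0.5206457  0.23007459 0.46567496] [[323.2068867  149.35258607]]
t: 3.6
tool_pos: [0.5766, 0.0374, 0.2859]
tool_rot: [-0.538, -3.095, -0.001]
contact_force: [-0.9, -0.6, 1.0]
opening: 0.0851
grip_force: 0.0
[0.49870881 0.0657547  0.46673388] [[494.94025396 112.78892512]] [[ -2.51199313 224.8994432 ]]
```

View pics/c23.png

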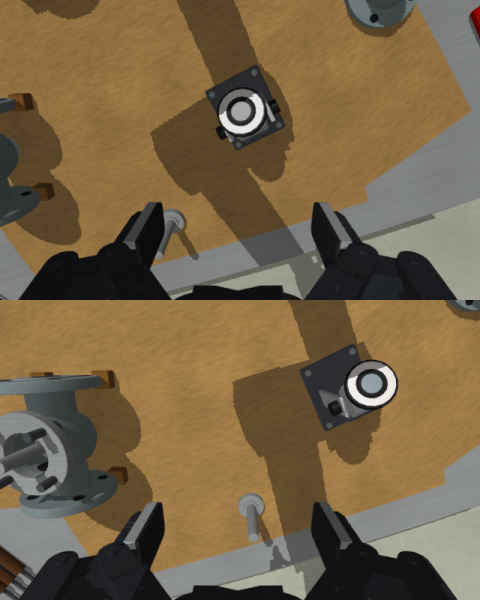

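w2 shows the ring at (321,149) with the new disc at (232,293). w3 shows the ring at (495,112) and the valve at far left. I'll zoom in on the ring in all three views.

Run:
```python
import cv2,numpy as np
L=[cv2.resize(cv2.imread(f'pics/{n}.png')[y-45:y+45,x-38:x+38],None,fx=3.5,fy=6.5 and 3.5,interpolation=cv2.INTER_CUBIC) for n,x,y in [('w1',239,341),('w2',323,149),('w3',490,115)]]
cv2.imwrite('pics/z3.png',np.hstack(L)); print(L[0].shape)
```

```text
(315, 266, 3)
```

View pics/z3.png

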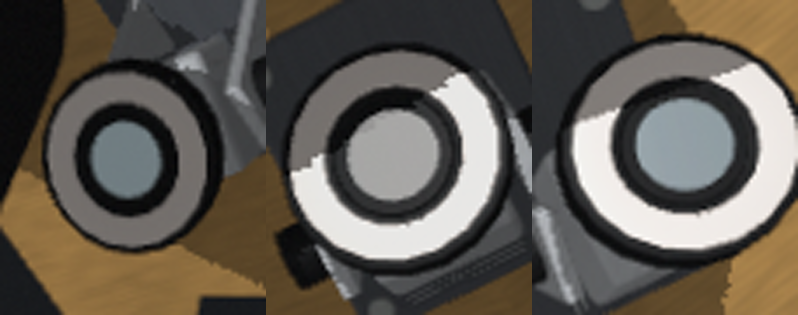

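Each view shows the white annulus, partly shaded, inside a thin dark bezel. That gives a clean ellipse for the circle's normal and centre.

```bash
cat > lens.py <<'E'
from h import *
import pickle
def conic(e):
    (x,y),(a,b),t=e;t=np.radians(t);c,s=np.cos(t),np.sin(t)
    T=np.array([[c,s,-(c*x+s*y)],[-s,c,s*x-c*y],[0,0,1]])
    return T.T@np.diag([4/a**2,4/b**2,-1])@T
def circle(d,seed,th,k=6):
    g=cv2.cvtColor(d['img'],cv2.COLOR_RGB2GRAY);x0,y0=seed[0]-45,seed[1]-45
    z=cv2.resize(g[y0:y0+90,x0:x0+90],None,fx=k,fy=k,interpolation=cv2.INTER_CUBIC)
    n,l,st,ce=cv2.connectedComponentsWithStats((z>th).astype(np.uint8))
    best=None
    for i in range(1,n):   # the annulus: component around the seed, biggest with hole
        cs,_=cv2.findContours((l==i).astype(np.uint8),cv2.RETR_EXTERNAL,cv2.CHAIN_APPROX_NONE)
        c=max(cs,key=len)
        if cv2.pointPolygonTest(c,(45*k,45*k),False)>0 and cv2.contourArea(c)>(20*k)**2: best=c
    p=(best[:,0]+.5)/k-.5+[x0,y0]
    u=cv2.undistortPoints(p[:,None].astype(float),d['K'],d['D'])[:,0]
    S=1000;e=cv2.fitEllipse((u*S).astype(np.float32));Q=conic((np.array(e[0])/S,np.array(e[1])/S,e[2]))
    w,V=np.linalg.eigh(Q)      # one negative
    if (w<0).sum()==2: w,V=np.linalg.eigh(-Q)
    i=np.argsort(-w);l1,l2,l3=w[i];V=V[:,i]
    out=[]
    for s in (1,-1):
      n=V@[s*np.sqrt((l1-l2)/(l1-l3)),0,np.sqrt((l2-l3)/(l1-l3))]
      c=np.linalg.inv(Q)@n; 
      if c[2]<0:c=-c
      if n@c>0:n=-n
      out.append((d['R'].T@n,d['R'].T@(c/np.linalg.norm(c))))
    return out,np.array(e[1])/S*d['K'][0,0],e
E
python3 - <<'E'
from lens import *
for th in (75,90):
  R=[]
  for n,s in [('w1',(239,341)),('w2',(321,149)),('w3',(495,112))]:
    d=pickle.load(open(n+'.pkl','rb'));o,ax,e=circle(d,s,th)
    print(n,ax.round(1),[(x[0].round(3),np.degrees(np.arcsin(x[0][2])).round(1),np.degrees(np.arctan2(-x[0][1],-x[0][0])).round(1)) for x in o])
    R.append((d['C'],o))
  # centre triangulation per consistent normal (nearest expected)
  n0=np.array([-.6,-.06,.8]);A=0;b=0;N=[]
  for C,o in R:
    n,v=max(o,key=lambda x:x[0]@n0);P=np.eye(3)-np.outer(v,v);A=A+P;b=b+P@C;N.append(n)
  L=np.linalg.solve(A,b);print('lens',L,[np.linalg.norm(np.cross(L-C,max(o,key=lambda x:x[0]@n0)[1])).round(4) for C,o in R])
  n=sum(N);n/=np.linalg.norm(n);print('n',n,'axis pt',L-.05*n,'focus',L+.1*n)
# foot corners / axis yaw
E
```

```text
w1 [45.8 51.2] [(array([-0.452, -0.054,  0.89 ]), np.float64(62.9), np.float64(6.8)), (array([-0.477,  0.781,  0.403]), np.float64(23.8), np.float64(-58.6))]
w2 [25.9 27.6] [(array([0.192, 0.111, 0.975]), np.float64(77.2), np.float64(-150.0)), (array([-0.506, -0.018,  0.863]), np.float64(59.6), np.float64(2.1))]
w3 [27.5 30.5] [(array([ 0.042, -0.686,  0.726]), np.float64(46.6), np.float64(93.5)), (array([-0.428, -0.049,  0.903]), np.float64(64.5), np.float64(6.5))]
lens [0.57607511 0.21354156 0.13944033] [np.float64(0.0002), np.float64(0.0001), np.float64(0.0001)]
n [-0.46211844 -0.04026988  0.88590343] axis pt [0.59918103 0.21555505 0.09514516] focus [0.52986326 0.20951457 0.22803067]
w1 [45.3 50.6] [(array([-0.452, -0.05 ,  0.891]), np.float64(63.0), np.float64(6.3)), (array([-0.48 ,  0.778,  0.405]), np.float64(23.9), np.float64(-58.4))]
w2 [25.5 27.2] [(array([0.182, 0.122, 0.976]), np.float64(77.3), np.float64(-146.2)), (array([-0.496, -0.029,  0.868]), np.float64(60.2), np.float64(3.4))]
w3 [27.1 30. ] [(array([ 0.043, -0.688,  0.725]), np.float64(46.4), np.float64(93.6)), (array([-0.429, -0.046,  0.902]), np.float64(64.5), np.float64(6.2))]
lens [0.57607857 0.2135276  0.13946627] [np.float64(0.0001), np.float64(0.0001), np.float64(0.0001)]
n [-0.45926505 -0.04171494  0.88731926] axis pt [0.59904182 0.21561335 0.09510031] focus [0.53015207 0.20935611 0.2281982 ]
```

```bash
sed -i "s/    best=None/    best=None;ba=0/; s/>(20\*k)\*\*2: best=c/>ba: best=c;ba=cv2.contourArea(c)/" lens.py
python3 - <<'E'
from lens import *
for th in (70,80,90):
  R=[];n0=np.array([-.46,-.05,.88]);A=0;b=0;N=[]
  for n,s in [('w1',(239,341)),('w2',(321,149)),('w3',(495,112))]:
    d=pickle.load(open(n+'.pkl','rb'));o,ax,e=circle(d,s,th)
    n_,v=max(o,key=lambda x:x[0]@n0);P=np.eye(3)-np.outer(v,v);A=A+P;b=b+P@d['C'];N.append(n_);R.append((d['C'],v))
    print(n,ax.round(1),n_.round(3),np.degrees(np.arcsin(n_[2])).round(1),np.degrees(np.arctan2(-n_[1],-n_[0])).round(1))
  L=np.linalg.solve(A,b);print('lens',L,[np.linalg.norm(np.cross(L-C,v)).round(4) for C,v in R])
  n=sum(N);n/=np.linalg.norm(n);print('n',n,'axis pt',L-.05*n,'focus',L+.1*n)
# foot corners from w2/w3 : dark blob below lens
from h import *
d=pickle.load(open('w3.pkl','rb'))
for n,q in [('w2',[(274,124),(340,88),(379,168),(315,202)]),('w3',[(400,97),(473,60),(437,171)])]:
  d=pickle.load(open(n+'.pkl','rb'))
  for p in q: print(n,p,plane(d,p,.012).round(4))
E
```

```text
w1 [45.9 51.4] [-0.453 -0.056  0.89 ] 62.8 7.0
w2 [58.7 62.3] [-0.485 -0.033  0.874] 60.9 3.9
w3 [61.5 69.8] [-0.464 -0.075  0.883] 62.0 9.2
lens [0.57622366 0.21353475 0.13926113] [np.float64(0.0003), np.float64(0.0003), np.float64(0.0002)]
n [-0.46749557 -0.05477213  0.88229695] axis pt [0.59959843 0.21627336 0.09514628] focus [0.5294741  0.20805754 0.22749083]
w1 [45.6 51. ] [-0.452 -0.051  0.891] 62.9 6.5
w2 [58.5 62.1] [-0.484 -0.037  0.874] 60.9 4.4
w3 [61.3 69.5] [-0.463 -0.077  0.883] 62.0 9.4
lens [0.57624892 0.21353358 0.13928604] [np.float64(0.0003), np.float64(0.0002), np.float64(0.0002)]
n [-0.46675725 -0.05515437  0.88266396] axis pt [0.59958679 0.2162913  0.09515284] focus [0.5295732  0.20801815 0.22755244]
w1 [45.3 50.6] [-0.452 -0.05   0.891] 63.0 6.3
w2 [58.2 61.9] [-0.487 -0.041  0.873] 60.8 4.8
w3 [61.1 69.4] [-0.465 -0.079  0.882] 61.9 9.7
lens [0.57627165 0.21353014 0.13931126] [np.float64(0.0003), np.float64(0.0002), np.float64(0.0002)]
n [-0.46791051 -0.05652622  0.88196629] axis pt [0.59966717 0.21635645 0.09521295] focus [0.5294806  0.20787752 0.22750789]
w2 (274, 124) [0.5485 0.1611 0.012 ]
w2 (340, 88) [0.5352 0.2547 0.012 ]
w2 (379, 168) [0.6493 0.271  0.012 ]
w2 (315, 202) [0.6654 0.1746 0.012 ]
w3 (400, 97) [0.5495 0.1585 0.012 ]
w3 (473, 60) [0.5364 0.2569 0.012 ]
w3 (437, 171) [0.6588 0.1799 0.012 ]
```

```bash
python3 -m jog '[[0,0,0,0,-0.97,0,1],[0,0,0,0,-0.97,0,1],[0,0,0,0,-0.97,0,1],[0,0,0,0,-0.97,0,1],[0,0,0,0,0,0,1]]'
python3 -c "
from h import *
d=ring('w','w4');print(d['C'],proj(d,[.51,-.243,.195]))"
python3 -m jog '[[0,0,0,-0.2,-0.97,0,1],[0,0,0,-0.2,-0.97,0,1],[0,0,0,-0.2,-0.97,0,1],[0,0,0,-0.2,-0.97,0,1],[0,0,0,-0.2,-0.97,0,1]]' >/dev/null
python3 -m jog '[[0,0,0,0,-0.4,0,1],[0,0,0,0,0,0,1]]'
python3 - <<'E'
from h import *
d=ring('w','w5');print(d['C'],proj(d,[.51,-.243,.195]))
a=cv2.imread('pics/w4.png');b=cv2.imread('pics/w5.png')
c=lambda i,x,y:cv2.resize(i[y:y+150,x:x+200],None,fx=3,fy=3,interpolation=cv2.INTER_CUBIC)
cv2.imwrite('pics/c45.png',cv2.resize(np.vstack([a,b]),(480,600),interpolation=cv2.INTER_AREA))
E
```

```text
t: 4.28
tool_pos: [0.5379, -0.072, 0.286]
tool_rot: [0.538, 3.095, 0.001]
contact_force: [0.3, 0.7, 0.1]
opening: 0.0855
grip_force: 0.0
[ 0.45989315 -0.04369773  0.4667754 ] [[118.66235382 225.25504427]]
t: 5.2
tool_pos: [0.5135, -0.23, 0.2859]
tool_rot: [-0.537, -3.095, -0.001]
contact_force: [0.8, -0.4, -1.1]
opening: 0.0849
grip_force: 0.0
[ 0.4355573  -0.20184383  0.46665792] [[300.05488799 191.19648675]]
```

View pics/c45.png

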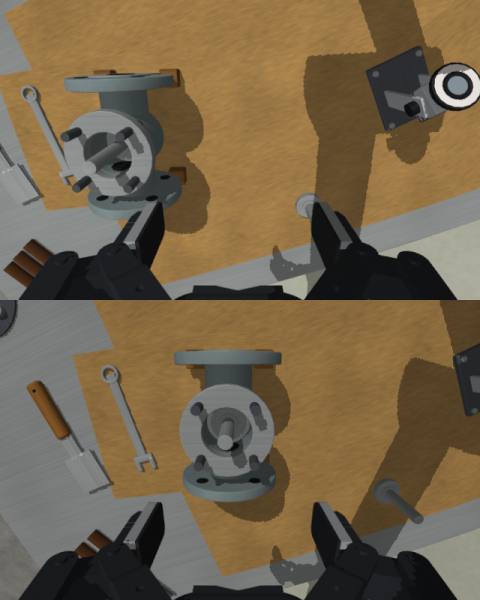

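w4 and w5 show the valve square to the tool axes, with the stem leaning outward in the picture. The free end is near (125,215) in w4 and (304,190) in w5. I'll zoom to locate the end circle.

Run:
```python
from h import *
a=cv2.imread('pics/w4.png');b=cv2.imread('pics/w5.png')
c=lambda i,x,y:cv2.resize(i[y:y+80,x:x+66],None,fx=6,fy=6,interpolation=cv2.INTER_CUBIC)
cv2.imwrite('pics/z45.png',np.hstack([c(a,95,170),c(b,270,150)]))
```

```text
(no output)
```

View pics/z45.png

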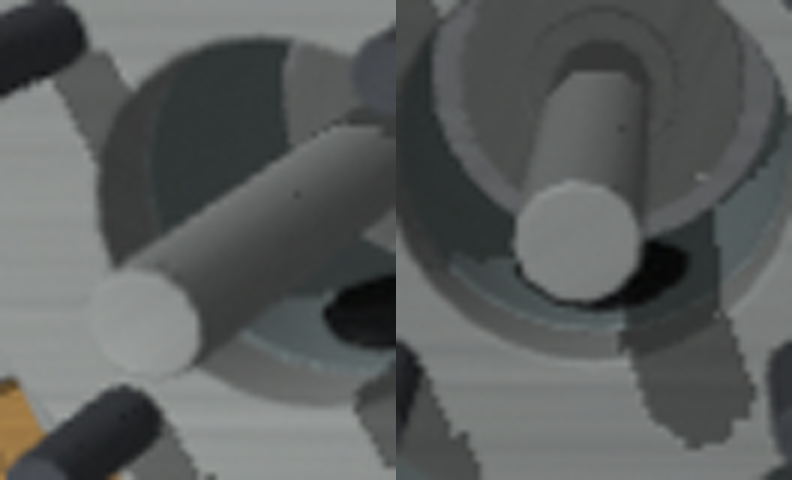

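The end circle is at crop (146,322) in w4 and (182,243) in w5.

Run:
```python
from lens import *
a,b=[pickle.load(open(n+'.pkl','rb')) for n in('w4','w5')]
X,r=tri((a,(118.9,223.3)),(b,(299.9,190.1)));print(X,r)
o=status.get_obs();R=cv2.Rodrigues(o['tool_rot'])[0];print(R.round(3),(R.T@(np.array([X[0],X[1],.158])-o['tool_pos'])/.03).round(2),o['q'])
```

```text
[ 0.50906455 -0.24291443  0.1937193 ] [np.float64(0.00035852112017213634), np.float64(0.0003585211201723582)]
[[-0.942  0.336  0.   ]
 [ 0.336  0.942  0.001]
 [ 0.     0.001 -1.   ]] [-0.01 -0.47  4.27] [-5.53208961e-01 -1.34004134e-01  1.64131272e+00  7.54538464e-04
  1.63459214e+00 -1.78108420e+00]
```

```bash
python3 -m jog '[[0,0,0,0,-0.47,0.2,1],[0,0,0,0,0,1,1],[0,0,0,0,0,1,1],[0,0,0,0,0,1,1],[0,0,0,0,0,0.7,1]]'
python3 -m jog '[[0,0,0,0,0,0.37,1],[0,0,0,0,0,0,1],[0,0,0,0,0,0,1]]'
```

```text
t: 5.88
tool_pos: [0.5078, -0.2436, 0.1669]
tool_rot: [-0.537, -3.094, -0.001]
contact_force: [0.2, 0.1, 0.2]
opening: 0.0856
grip_force: 0.0
t: 6.25
tool_pos: [0.5092, -0.2446, 0.1593]
tool_rot: [0.537, 3.093, -0.001]
contact_force: [0.3, -0.2, 0.9]
opening: 0.0854
grip_force: 0.0
```

```bash
python3 -m jog '[[0,0,0,0,0,0,-1],[0,0,0,0,0,0,-1],[0,0,0,0,0,0,-1],[0,0,0,0,0,0,-1],[0,0,0,0,0,0,-1]]' 100
python3 -m jog '[[0,0,0,0,0,0,-1],[0,0,0,0,0,0,-1],[0,0,0,0,0,0,-1]]'
```

```text
t: 6.88
tool_pos: [0.5085, -0.2441, 0.1579]
tool_rot: [-0.537, -3.095, -0.0]
contact_force: [0.3, -0.2, 1.5]
opening: 0.0
grip_force: 0.0
t: 7.25
tool_pos: [0.5085, -0.2441, 0.1579]
tool_rot: [-0.537, -3.095, 0.0]
contact_force: [-0.3, -0.2, 0.1]
opening: 0.0004
grip_force: 0.0
```

The fingers shut fully on nothing, so I'll look before doing anything else.

Run:
```python
from h import *
d=ring('w','w6');s=shot('scene');t=shot('top')
print(proj(d,[.5085,-.2441,.1579]),proj(s,[.5085,-.2441,.1579]))
w=cv2.cvtColor(d['img'],cv2.COLOR_RGB2BGR);S=cv2.cvtColor(s['img'],cv2.COLOR_RGB2BGR)
cv2.imwrite('pics/c6.png',np.hstack([cv2.resize(w[150:400,190:450],(416,400)),cv2.resize(S[160:300,200:330],(371,400),interpolation=cv2.INTER_CUBIC)]))
```

```text
[[316.43040766 236.87208968]] [[260.74173678 229.11531111]]
```

View pics/c6.png

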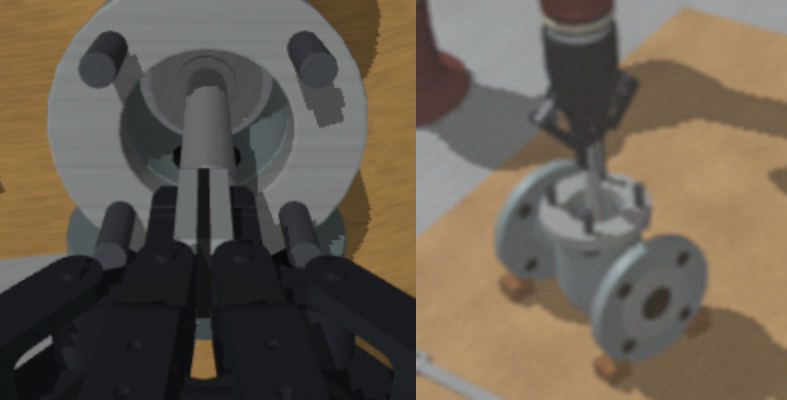

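The scene crop shows the stem beside the shut fingers. In the wrist crop the fingers cover the stem's end. I'll work out the numbers.

Run:
```python
from lens import *
d=pickle.load(open('w6.pkl','rb'))
o=status.get_obs();R=cv2.Rodrigues(o['tool_rot'])[0];p=o['tool_pos']
print('stem end',proj(d,[.509,-.243,.195]),'mouth',proj(d,[.509,-.243,.15]),'seat top',proj(d,[.509,-.243,.100]))
for x in (0,.01,.02,.03):
  for z in (0,-.02): print(x,z,proj(d,p+R@[x,0,z]).round(0))
print('tip ray',[ (plane(d,(317,255),z)-p)@R for z in (.158,.18,.2)])
t=shot('top');s=shot('scene')
cv2.imwrite('pics/z7.png',np.hstack([cv2.resize(cv2.cvtColor(i['img'],cv2.COLOR_RGB2BGR)[y:y+70,x:x+50],None,fx=8,fy=8,interpolation=cv2.INTER_CUBIC) for i,x,y in((t,370,215),(s,237,185))]))
print(proj(t,[p,p+R@[0,0,-.02],[.509,-.243,.195]]),proj(s,[p,[.509,-.243,.195]]))
```

```text
stem end [[318.86909773 270.32769157]] mouth [[318.50310386 231.3965442 ]] seat top [[318.23870939 203.42813823]]
0 0 [[316. 237.]]
0 -0.02 [[316. 253.]]
0.01 0 [[316. 220.]]
0.01 -0.02 [[316. 235.]]
0.02 0 [[316. 203.]]
0.02 -0.02 [[316. 217.]]
0.03 0 [[316. 186.]]
0.03 -0.02 [[316. 198.]]
tip ray [array([-0.01145139,  0.00032328, -0.00010151]), array([ 4.70690904e-05,  3.34869580e-04, -2.21012246e-02]), array([ 0.01050021,  0.00034541, -0.04210097])]
[[394.45526693 242.29342199]
 [395.78091979 241.81993995]
 [396.57703803 241.2135741 ]] [[260.73518663 229.11321805]
 [260.26596177 219.16719094]]
```

View pics/z7.png

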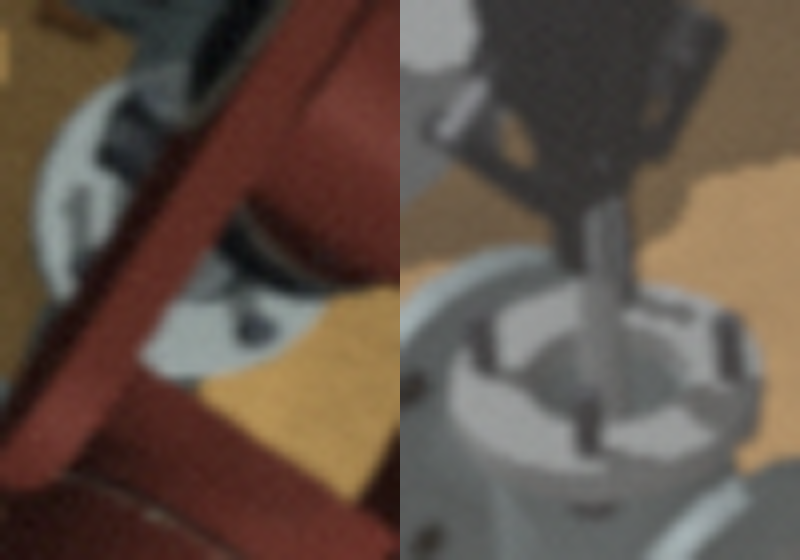

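Run:
```python
from lens import *
d=pickle.load(open('w6.pkl','rb'));s=shot('scene')
o=status.get_obs();R=cv2.Rodrigues(o['tool_rot'])[0];p=o['tool_pos']
X,r=tri((d,(317,255)),(s,(262.5,219.5)));print('tip',X,r,(X-p)@R)
X,r=tri((d,(317,255)),(s,(261,229)));print('if lower',X,r,(X-p)@R)
d=pickle.load(open('w5.pkl','rb'));q=np.array([.5135,-.23,.2859])
for z in (0,-.013,-.03,-.05):print(z,proj(d,[q+R@[0,y,z] for y in(-.0427,.0427)]).round(0).tolist())
# stem edges in w6: print gray rows
g=cv2.cvtColor(pickle.load(open('w6.pkl','rb'))['img'],cv2.COLOR_RGB2GRAY)
for y in range(190,306,6):print(y,g[y,296:340:2])
```

```text
tip [ 0.50822423 -0.23893858  0.18872346] [np.float64(0.005009263899996504), np.float64(0.005009263899996576)] [ 0.00199029  0.00477363 -0.03080174]
if lower [ 0.51477952 -0.24793492  0.16406973] [np.float64(0.002038522027917704), np.float64(0.002038522027917859)] [-0.00721286 -0.00148624 -0.00614757]
0 [[241.0, 237.0], [392.0, 237.0]]
-0.013 [[236.0, 247.0], [397.0, 247.0]]
-0.03 [[229.0, 262.0], [404.0, 262.0]]
-0.05 [[218.0, 285.0], [415.0, 285.0]]
190 [77 78 79 78 71 70 78 77 76 76 75 76 76 78 77 77 76 75 66 77 74 74]
196 [79 78 77 76 77 77 76 63 58 58 57 57 57 57 56 55 66 75 75 76 68 77]
202 [78 79 79 79 79 77 62 59 58 58 57 57 56 56 56 56 56 55 77 77 77 76]
208 [ 78  78  82  77  77  70  62  97 105 106 104 102  98  94  90  85  76  66
  73  77  71  77]
214 [ 79  80  78  77  78  93 102 106 106 105 105 102  98  95  90  86  77  70
  64  77  75  78]
220 [ 80  78  78  77  79  99 104 107 106 105 104 101  98  94  91  87  79  72
  61  76  79  79]
226 [ 83  78  78  79  79 101 104 105 107 106 105 102  98  94  90  87  80  72
  64  73  79  78]
232 [ 50  59  92  98  98 101 104 105 106 106 105
[... 486 characters left out ...]
8 109 108 108 108
  96  74  58  52]
268 [ 26  26  33 109 107 108 109 109 108  22  21  23  22 108 108 108 109 109
 109  15  24  27]
274 [ 27  26  64 108 108 108 108 108 108  22  23  22  22 109 108 108 108 108
 109  30  25  27]
280 [ 27  28  93 108 108 108 108 108  93  23  24  22  23 104 108 109 108 108
 108  55  15  15]
286 [ 26  29 100 109 108 108 108 108  93  23  22  23  23 104 108 108 108 108
 108  81  13  14]
292 [ 27  36 107 108 109 108 108 108  80  23  23  22  23 100 108 109 108 108
 109 108  17  14]
298 [ 25  72  93 101 109 108 108 109  80  22  22  22  22 101 108 108 108 109
 108 108  33  15]
304 [ 27  26  27  27  25  27  40  83  63  22  33  35  35 127 122  38  27  27
  26  26  26  26]
```

The wrist view, the scene view and the open-finger width all say the same thing: the visible finger tips sit about 35–40 mm behind the reported TCP. They therefore shut just above the stem end, and the disc hasn't moved. I'll open, go down 15 mm, which is safe under either reading, and close again.

```bash
python3 -m jog '[[0,0,0,0,0,0,1],[0,0,0,0,0,0,1],[0,0,0,0,0,0,1],[0,0,0,0,0,0,1],[0,0,0,0,0,0,1]]'
python3 -m jog '[[0,0,0,0,0,0.25,1],[0,0,0,0,0,0.25,1],[0,0,0,0,0,0,1]]'
python3 - <<'E'
from lens import *
d=ring('w','w7');o=status.get_obs();R=cv2.Rodrigues(o['tool_rot'])[0];p=o['tool_pos']
g=cv2.cvtColor(d['img'],cv2.COLOR_RGB2GRAY)
for y in range(225,320,8):print(y,g[y,150:250:4],g[y,390:490:4])
for x in(-.011,.011):
 for z in (-.013,-.03,-.05,-.07):print(x,z,proj(d,[p+R@[x,y,z] for y in(-.0427,.0427)]).round(0).tolist())
E
```

```text
t: 8.18
tool_pos: [0.5085, -0.2441, 0.1579]
tool_rot: [0.537, 3.095, -0.0]
contact_force: [0.1, 0.8, -0.4]
opening: 0.0853
grip_force: 0.0
t: 8.55
tool_pos: [0.5078, -0.2436, 0.1414]
tool_rot: [-0.537, -3.093, -0.001]
contact_force: [-0.0, 0.4, 0.4]
opening: 0.0856
grip_force: 0.0
225 [ 73 114 120 121 117 114 115 112 109 107 111 114 114 116 117 116 127 126
 126 126 125 125 124 123 123] [ 76  77  77  77  77  77 126 127 127 115 115 114 115 118 114 113 116 119
 116 118 114 112 118 117 114]
233 [128  65 115 117 117 116 113 111 110 107 108 111 113 113 111 108 128 129
 128 129 128 128 128 127 127] [126  77  77  78  77  91 126 127 127 114 126 120 121 123 118 116 113 110
 111 116 117 116 117 112 115]
241 [129 128  60 103 112 111 109 108 110 109 109 113 113 113 115 116 132 131
 131 131 130 130 130 131 130] [127  77  76  96 126 126 126 126 126 111 118 117 117 120 118 120 121 114
 113 117 109 110 111 111 116]
249 [133 129 127  56 117 112 112 117 120 118 117 118 116 116 117 113 128 128
 127 127 127 127 127 126 126] [127 126 126 127 126 125 125 126 126 115 115 113 118 114 111 114 116 116
 118 117
[... 1367 characters left out ...]
  85  85  86 121 124] [ 74 120  51  51  52  69  50  18  18  18  20  18  19  23 105 109 108 105
  26  26  58 112 112 116 115]
313 [116 114  58  27  27 106 108 108 108  24  12  11  12  10  11  12  12  66
 117 101  86  86  85  86  81] [ 38  52  51  62  68  64  71  18  19  19  19  19  21  18  22 108 108 108
 108  26  28  26 117 114 115]
-0.011 -0.013 [[238.0, 266.0], [395.0, 266.0]]
-0.011 -0.03 [[230.0, 283.0], [402.0, 283.0]]
-0.011 -0.05 [[220.0, 308.0], [412.0, 308.0]]
-0.011 -0.07 [[207.0, 338.0], [425.0, 338.0]]
0.011 -0.013 [[234.0, 229.0], [398.0, 229.0]]
0.011 -0.03 [[226.0, 243.0], [406.0, 243.0]]
0.011 -0.05 [[215.0, 264.0], [417.0, 264.0]]
0.011 -0.07 [[200.0, 290.0], [432.0, 290.0]]
```

The near pad corners are at (217,271) and (418,271), which fits tool z = -0.052 where -0.013 was expected. That confirms an offset of about 39 mm. I'll close here to prove it before going deeper.

```bash
python3 -m jog '[[0,0,0,0,0,0,-1],[0,0,0,0,0,0,-1],[0,0,0,0,0,0,-1],[0,0,0,0,0,0,-1],[0,0,0,0,0,0,-1]]' 30
```

```text
t: 9.22
tool_pos: [0.5087, -0.2439, 0.1432]
tool_rot: [0.537, 3.095, 0.0]
contact_force: [0.2, 1.3, 1.0]
opening: 0.0167
grip_force: 29.3
```

It grips, so the offset is real. I'll reopen, go 15 mm deeper for a full pad hold, and close at 100 N.

```bash
python3 -m jog '[[0,0,0,0,0,0,1],[0,0,0,0,0,0,1],[0,0,0,0,0,0,1],[0,0,0,0,0,0.25,1],[0,0,0,0,0,0.25,1]]'
python3 -m jog '[[0,0,0,0,0,0,-1],[0,0,0,0,0,0,-1],[0,0,0,0,0,0,-1],[0,0,0,0,0,0,-1],[0,0,0,0,0,0,-1]]' 100
python3 -m jog '[[0,0,0,0,0,0,-1],[0,0,0,0,0,-0.5,-1],[0,0,0,0,0,-1,-1],[0,0,0,0,0,-1,-1],[0,0,0,0,0,-1,-1]]'
python3 -m jog '[[0,0,0,0,0,-1,-1],[0,0,0,0,0,-1,-1],[0,0,0,0,0,-1,-1],[0,0,0,0,0,-0.5,-1],[0,0,0,0,0,0,-1]]'
python3 -c "
from h import *
print(status.get_obs()['q']);ring('w','w8')"
```

```text
t: 9.85
tool_pos: [0.5083, -0.244, 0.1272]
tool_rot: [-0.537, -3.095, -0.0]
contact_force: [0.6, -0.5, 0.4]
opening: 0.0856
grip_force: 0.0
t: 10.48
tool_pos: [0.5089, -0.2439, 0.1285]
tool_rot: [0.537, 3.094, 0.001]
contact_force: [0.7, 1.7, 2.0]
opening: 0.015
grip_force: 97.5
t: 11.1
tool_pos: [0.5078, -0.2441, 0.2334]
tool_rot: [-0.538, -3.094, 0.0]
contact_force: [0.2, -0.3, -3.2]
opening: 0.015
grip_force: 97.7
t: 11.72
tool_pos: [0.5087, -0.2444, 0.3388]
tool_rot: [0.537, 3.094, -0.001]
contact_force: [0.1, 1.1, -3.9]
opening: 0.0154
grip_force: 97.7
[-5.79633430e-01 -1.37441732e-01  1.55870318e+00 -2.98878637e-04
  1.71868047e+00 -1.80647601e+00]
```

The disc is out: the 4 N load matches and the grip is firm. Next I'll carry it level to above the camera.

```bash
python3 -m jog '[[0,0,0,0.2,0.5,0,-1],[0,0,0,0.44,0.96,-0.1,-1],[0,0,0,0.44,0.96,-0.1,-1],[0,0,0,0.44,0.96,-0.1,-1],[0,0,0,0.44,0.96,-0.1,-1]]' >/dev/null
python3 -m jog '[[0,0,0,0.44,0.96,-0.1,-1],[0,0,0,0.44,0.96,-0.1,-1],[0,0,0,0.44,0.96,0,-1],[0,0,0,0.44,0.96,0,-1],[0,0,0,0.44,0.96,0,-1]]' >/dev/null
python3 -m jog '[[0,0,0,0.44,0.96,0,-1],[0,0,0,0.44,0.96,0,-1],[0,0,0,0.44,0.96,0,-1],[0,0,0,0.44,0.96,0,-1],[0,0,0,0.2,0.4,0,-1]]'
cat > plan.py <<'E'
from h import *
from scipy.spatial.transform import Rotation as Ro
n=np.array([-.4624,-.0609,.8846]);n/=np.linalg.norm(n);F=np.array([.5300,.2074,.2278])
def plan(off=(0,0,.0435),axis=(0,0,-1)):
    o=status.get_obs();R=Ro.from_rotvec(o['tool_rot']);a=R.apply(axis)
    k=np.cross(a,n);s=np.linalg.norm(k);w=k/s*np.arctan2(s,a@n) if s>1e-9 else k
    wt=R.inv().apply(w);R2=Ro.from_rotvec(w)*R
    T=F-R2.apply(off);d=T-o['tool_pos']
    print('turn(5deg)',(np.degrees(wt)/5).round(3),'shift after turn (30mm)',(R2.inv().apply(d)/.03).round(3),'q',o['q'].round(2),'t',o['t'],'face',o['tool_pos']+R.apply(off))
if __name__=='__main__': plan()
E
python3 plan.py
```

```text
t: 13.65
tool_pos: [0.4695, 0.1975, 0.3544]
tool_rot: [-0.533, -3.093, 0.001]
contact_force: [0.2, -1.2, -4.0]
opening: 0.0152
grip_force: 97.9
turn(5deg) [-2.544 -4.979 -0.   ] shift after turn (30mm) [ 0.173 -0.015  3.234] q [ 0.25 -0.27  1.64  0.    1.77 -0.98] t 13.65 face [0.46939475 0.19743148 0.31086556]
```

```bash
python3 -m jog '[[-0.424,-0.83,0,0,0,0,-1],[-0.424,-0.83,0,0,0,0,-1],[-0.424,-0.83,0,0,0,0,-1],[-0.424,-0.83,0,0,0,0,-1],[-0.424,-0.83,0,0,0,0,-1]]' >/dev/null
python3 -m jog '[[-0.424,-0.83,0,0.1,0,0.5,-1],[0,0,0,0.07,0,0.7,-1],[0,0,0,0,0,0.6,-1],[0,0,0,0,0,0.4,-1],[0,0,0,0,0,0,-1]]'
python3 -m jog '[[0,0,0,0,0,0,-1],[0,0,0,0,0,0,-1]]' >/dev/null
python3 plan.py
python3 - <<'E'
from lens import *
d=ring('w','w9');s=shot('scene','s9');t=shot('top','t9')
pickle.dump((s,t),open('st9.pkl','wb'))
o=status.get_obs();R=cv2.Rodrigues(o['tool_rot'])[0];p=o['tool_pos']
A=[p+R@[0,0,z] for z in(.0435,.0315,.0285,0,-.03)]
for n,i in(('w',d),('s',s),('t',t)):print(n,proj(i,A).round(1).tolist())
def rows(i,ys,x0,x1,st=1):
    g=cv2.cvtColor(i['img'],cv2.COLOR_RGB2GRAY)
    for y in ys:print(y,g[y,x0:x1:st])
u=proj(d,A)[0].round().astype(int)
rows(d,range(u[1]-60,u[1]+70,6),u[0]-60,u[0]+60,4)
E
```

```text
t: 14.9
tool_pos: [0.4959, 0.201, 0.2933]
tool_rot: [0.457, 2.632, 0.195]
contact_force: [0.1, -1.0, -2.5]
opening: 0.0152
grip_force: 98.2
turn(5deg) [ 0.014  0.05  -0.   ] shift after turn (30mm) [0.081 0.017 1.102] q [ 0.29 -0.57  2.02 -0.08  1.21 -0.93] t 15.15 face [0.51677295 0.20404562 0.25804179]
w [[316.4, 209.7], [316.4, 216.1], [316.4, 217.8], [316.3, 236.3], [316.1, 262.1]]
s [[330.5, 140.4], [329.0, 137.5], [328.7, 136.7], [325.2, 129.8], [321.5, 122.3]]
t [[239.6, 232.6], [238.9, 234.3], [238.7, 234.7], [237.1, 238.9], [235.2, 243.5]]
150 [ 67  67  66  67  69  70  67  73  69  35 215 214 146  19  28  30  27  28
  26 213 212 213  24 107  67 109 115 117 114 113]
156 [ 69  67  65  67  66  67  69  73  32 111 111 146  24 116 129 129 129 129
  29  25 213 212 111 150 111 119 111 114 112 109]
162 [ 66  67  66  63  69  68  47  10  12 110 110  20  26 128 128 128 127 127
 127  24 196 211 168  63 110 107 111 112 113 115]
168 [ 70  68  65  67  66  68  13  12  14 110 110  55  13 127 122 122 122 126
  76  25 212 211 116 108 113 118 112 111 112 111]
174 [ 64  64  66  68  69  66  62  12 
[... 1548 characters left out ...]
 57  56  55  54
  55  54  75  74  75  74  73  73  82 152 157 156]
252 [110 109 115 114 111 122 122 123 123 123 123  92  56  56  57  56  55  55
  54  54  74  73  81 151 156 156 155 157 155 155]
258 [113 121 122 122 123 122 123  95  60  59  29  39  57  57  57  56  55  54
  54  55  11  59  60  60 156 156 159 157 155 158]
264 [123 122 123 126 126 125 123  64  60  59  11  39  57  56  56  56  55  54
  55  54  13  60  59  59 156 155 155 156 155 159]
270 [125 124 124  84  13  15  12  60  60  59  11  48  56  56  57  56  55  54
  54  53  11  56  59  60  26  14  15  15 156 156]
276 [124 124 124  14  15  14  18  59  60  59  12  54  56  56  57  57  56  54
  55  54  13  33  59  60  60  14  16  15 140 155]
```

Run:
```python
from lens import *
from plan import F,n
d=pickle.load(open('w9.pkl','rb'));o=status.get_obs();R=cv2.Rodrigues(o['tool_rot'])[0];p=o['tool_pos']
g=cv2.GaussianBlur(cv2.cvtColor(d['img'],cv2.COLOR_RGB2GRAY),(3,3),0).astype(np.float32)
def edge(z,r,degs,w=7):
    out=[]
    for a in degs:
        a=np.radians(a);X=lambda q:p+R@[q*np.cos(a),q*np.sin(a),z]
        rs=np.arange(r-.008,r+.008,.0002);P=proj(d,[X(q) for q in rs]).astype(np.float32)
        v=cv2.remap(g,P[:,0][None],P[:,1][None],cv2.INTER_LINEAR)[0]
        k=np.abs(np.gradient(v));k=k*(rs>0);i=k.argmax();out.append((round(np.degrees(a)),round((rs[i]-r)*1000,1),int(v[0]),int(v[-1])))
    return out
print('head top edge',edge(.0315,.026,range(0,360,15)))
print('collar edge',edge(.0285,.014,range(-90,91,15)))
L=F-.1*n;print('lens pred',proj(d,L))
z=g[130:190,280:370];m=((z>118)&(z<135)).astype(np.uint8);k,l,s,c=cv2.connectedComponentsWithStats(m)
i=1+s[1:,4].argmax();print('glass',c[i]+[280,130],s[i])
```

```text
head top edge [(0, np.float64(2.6), 74, 124), (15, np.float64(2.2), 74, 29), (30, np.float64(-0.0), 71, 67), (45, np.float64(0.2), 73, 112), (60, np.float64(-5.0), 71, 113), (75, np.float64(0.2), 73, 107), (90, np.float64(0.2), 72, 66), (105, np.float64(-0.4), 74, 72), (120, np.float64(6.6), 74, 73), (135, np.float64(8.0), 72, 99), (150, np.float64(7.4), 55, 59), (165, np.float64(-8.0), 54, 54), (180, np.float64(-0.4), 55, 55), (195, np.float64(6.2), 56, 56), (210, np.float64(6.2), 58, 59), (225, np.float64(-1.2), 73, 118), (240, np.float64(-1.4), 73, 108), (255, np.float64(-1.6), 73, 111), (270, np.float64(-1.4), 73, 110), (285, np.float64(1.0), 73, 111), (300, np.float64(-1.2), 73, 67), (315, np.float64(-0.8), 74, 68), (330, np.float64(1.8), 74, 12), (345, np.float64(2.8), 74, 11)]
collar edge [(-90, np.float64(-5.8), 56, 73), (-75, np.float64(-5.8), 56, 73), (-60, np.float64(-6.2), 56, 74), (-45, np.float64(-6.2), 56, 73), (-30, np.float64(-5.6), 56, 73), (-15, np.float64(1.0), 56, 74), (0, np.float64(1.0), 56, 74), (15, np.float64(-5.8), 55, 74), (30, np.float64(7.8), 55, 82), (45, np.float64(6.8), 55, 128), (60, np.float64(7.2), 55, 128), (75, np.float64(7.8), 55, 78), (90, np.float64(-4.2), 55, 75)]
lens pred [[317.17605577 163.1013932 ]]
glass [317.04022989 162.48275862] [ 27  23  21  20 348]
```

Run:
```python
from lens import *
d=pickle.load(open('w9.pkl','rb'));o=status.get_obs();R=cv2.Rodrigues(o['tool_rot'])[0];p=o['tool_pos']
g=cv2.cvtColor(d['img'],cv2.COLOR_RGB2GRAY).astype(np.float32)
c=d['R']@R  # tool->cam
cam=R.T@(d['C']-p);print('cam in tool',cam)
for z in(.028,.02,.01,0,-.01,-.02):
    y=proj(d,p+R@[.0,0,z])[0];r=int(round(y[1]));v=g[r]
    # edges where profile crosses midway
    gr=np.gradient(cv2.GaussianBlur(v[None],(5,1),0)[0])
    def pk(a,b):
        s=np.abs(gr[a:b]);i=s.argmax();w=s[i-2:i+3] if i>=2 else s[i:i+1];j=np.arange(i-2,i+3) if i>=2 else [i];return a+(w*j).sum()/w.sum()
    l,rr=pk(296,309),pk(325,340)
    # silhouette of stem: tangent
    a=proj(d,[p+R@[.0,s*.009,z] for s in(-1,1)])
    print(z,r,'meas',round(l,1),round(rr,1),'pred',a[:,0].round(1),v[296:340:2].astype(int))
s,t=pickle.load(open('st9.pkl','rb'))
for nme,i in(('s',s),('t',t)):
    q=proj(i,[p+R@[26e-3*np.cos(a),26e-3*np.sin(a),z] for z in(.0435,.0315) for a in np.arange(0,6.2,.1)])
    print(nme,'pred head bbox',q.min(0),q.max(0));x0,y0=(q.min(0)-5).astype(int);x1,y1=(q.max(0)+6).astype(int)
    for y in range(y0,y1):print(y,x0,cv2.cvtColor(i['img'],cv2.COLOR_RGB2GRAY)[y,x0:x1])
```

```text
cam in tool [ 0.08280835  0.00049817 -0.18076795]
0.028 218 meas 303.9 331.7 pred [302.3 330.4] [71 74 74 74 61 56 56 56 56 56 56 56 55 55 55 55 54 54 69 72 73 72]
0.02 223 meas 303.2 331.9 pred [301.8 330.8] [75 75 73 74 60 56 56 56 56 57 56 56 55 55 55 55 54 54 65 74 71 70]
0.01 229 meas 302.8 332.3 pred [301.1 331.5] [76 74 77 74 57 55 56 56 56 56 56 55 56 55 55 55 54 54 57 74 72 72]
0 236 meas 301.8 333.3 pred [300.4 332.1] [73 73 74 60 57 57 57 57 56 57 56 55 55 55 55 55 55 54 53 70 74 74]
-0.01 244 meas 296.0 334.0 pred [299.5 332.9] [79 75 74 57 56 56 56 57 56 57 56 56 55 55 55 55 54 53 55 66 75 74]
-0.02 253 meas 300.1 334.8 pred [298.6 333.7] [123 125  90  56  56  56  56  56  57  57  56  54  55  54  54  55  54  54
  55  53  74  74]
s pred head bbox [322.47352831 133.75169919] [337.0704374  144.14159459]
128 317 [129 136 145 149 144 134 117 109 108 108 107 122 137 141 143 141 142 142
 141 142 141 142 143 141 138 132]
129 317 [120 131 148 158 158 146 126 110 109 108 106 112 129 138 143 144 144 143
 143 141 141 142 141 142 138 130]
130 317 [118 126 146 160 160 147 126 109 107 1
[... 5811 characters left out ...]
 130 133 133 134 132 133]
244 224 [127 112  70  35  35  60  71  51  52  68  74  77  79  77  64  66  82 101
 123 132 132 131 129 129 129 129 133 134 133 134 135]
245 224 [110  83  42  23  36  64  71  49  57  70  74  76  76  69  57  70  79  91
 112 126 130 132 131 129 130 132 134 132 133 136 134]
246 224 [ 71  45  23  18  23  44  56  58  68  76  76  79  76  69  62  69  63  56
  83 115 129 130 132 131 131 133 133 133 135 137 136]
247 224 [ 28  21  18  19  19  30  44  64  75  77  83  83  76  65  67  70  51  34
  60 104 126 132 132 134 135 134 133 135 137 139 142]
248 224 [ 17  15  16  16  18  23  45  71  80  81  84  80  70  55  63  66  42  31
  56 105 128 134 131 131 134 135 135 136 139 141 141]
```

The disc sits straight in the grip, within about 0.5°. Relative to the TCP it is 0.8 mm off along tool y, and the lens appears where predicted. I'll plan the final approach with that offset.

```bash
python3 -c "
from plan import *
plan((.0002,.0008,.0438))"
```

```text
turn(5deg) [ 0.01   0.044 -0.   ] shift after turn (30mm) [ 0.062 -0.003  1.08 ] q [ 0.29 -0.57  2.02 -0.08  1.21 -0.93] t 15.3 face [0.51675066 0.20483131 0.25732311]
```

```bash
python3 -m jog '[[0,0.04,0,0.06,0,0.3,-1],[0,0,0,0,0,0.4,-1],[0,0,0,0,0,0.28,-1],[0,0,0,0,0,0.1,-1],[0,0,0,0,0,0,-1]]'
python3 -m jog '[[0,0,0,0,0,0,-1],[0,0,0,0,0,0,-1],[0,0,0,0,0,0,-1]]' >/dev/null
python3 - <<'E'
from plan import *
plan((.0002,.0008,.0438));plan((.0002,.0008,.0438))
# independent check: lower silhouette/gap of disc and ring in scene & top
d=shot('wrist','w10');s=shot('scene','s10')
o=status.get_obs();R=cv2.Rodrigues(o['tool_rot'])[0];p=o['tool_pos']
s0=cv2.cvtColor(cv2.imread('pics/scene0.png'),cv2.COLOR_BGR2GRAY).astype(int)
L=F-.1*n;print('scene pred: lens',proj(s,L),'face',proj(s,F),'perp edges',proj(s,[F+R@[0,y,0] for y in(-.026,.026)]).tolist())
g=cv2.cvtColor(s['img'],cv2.COLOR_RGB2GRAY)
for y in range(142,158):print(y,g[y,322:352])
E
```

```text
t: 15.92
tool_pos: [0.5096, 0.2039, 0.2653]
tool_rot: [0.457, 2.633, 0.197]
contact_force: [0.3, -0.2, -3.7]
opening: 0.0151
grip_force: 98.2
turn(5deg) [ 0.007  0.    -0.   ] shift after turn (30mm) [-0.004  0.001 -0.009] q [ 0.29 -0.53  2.04 -0.08  1.15 -0.93] t 16.3 face [0.53001949 0.20746817 0.22749817]
turn(5deg) [ 0.007  0.    -0.   ] shift after turn (30mm) [-0.004  0.001 -0.009] q [ 0.29 -0.53  2.04 -0.08  1.15 -0.93] t 16.3 face [0.53001949 0.20746817 0.22749817]
scene pred: lens [[345.79466067 171.6431795 ]] face [[334.1556577  148.18067118]] perp edges [[329.2195777421604, 151.94874361361528], [339.0293284019158, 144.460592781883]]
142 [164 163 163 162 164 163 157 136 115 108 107 106 119 138 149 147 134 129
 141 148 145 137 119 105 100  98 102 102 100 100]
143 [159 160 160 163 163 164 162 146 123 110 109 107 104 109 113 110 105 104
 117 137 139 126 112 102  99 103 103 101 101 101]
144 [146 149 151 153 154 157 157 153 131 112 109 107 105 100  96  97  96  98
 109 128 129 117 105 101 100 100 101 101 101 101]
145 [126 129 126 128 133 134 139 136 124 107 106 108 105 103 102 10
[... 883 characters left out ...]
154 153 152 152
 151 153 151 149 152 150 151 153 152 153 149 148]
153 [154 155 152 153 154 153 151 149 149 150 151 155 154 154 153 152 153 152
 151 149 150 149 150 152 150 149 150 147 145 141]
154 [153 154 152 154 153 155 153 154 155 152 153 153 155 154 154 152 151 152
 151 150 150 151 150 149 151 149 148 149 144 140]
155 [153 152 153 154 154 154 153 154 156 154 154 154 155 154 154 152 152 150
 151 148 150 152 150 150 148 150 147 147 145 145]
156 [153 154 155 154 153 154 155 154 155 155 156 154 155 154 154 152 150 151
 150 151 151 151 148 149 149 145 142 145 148 149]
157 [154 154 152 154 154 154 155 153 155 155 154 155 155 154 152 150 152 151
 151 152 150 152 150 149 146 134 129 134 138 140]
```

```bash
python3 -c "
from station import status,finish_job
import numpy as np
o=status.get_obs();print(abs(o['dq']).max(),o['grip_force'],o['t']);print(finish_job())"
```

```text
0.0013682900986791088 98.24246048927307 16.4
the job is handed in; nothing more can be done
None
```

I handed the job in at 16.4 s with the disc out of the valve, held still by its stem at about 98 N. By my measurements its seating face is square to the lens and 100 mm in front of it, to within about 3 mm; the verdict isn't known.

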